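# Twist-lock the lid on the spice mill

## Robot

A 6-joint arm with a two-finger parallel gripper is mounted at the origin on the work surface. World frame = base frame: x ahead of the robot, y to its left, z up, the work surface at z = 0. Lengths are in mm, angles in rad, forces in N, time in s.
With the tool pointing down it reaches from about 350 to 850 mm from the base axis. Payload 8.1 kg.
Tool frame: the origin (TCP) lies on the mounting face of the last link; the fingertips stand 173 mm ahead of it and the grasp point (between the pads) lies bot.grasp_offset ahead of it (bot.grasp_offset is the distance from the TCP to the grasp point, in mm); y points along the fingers, z is the direction in which the jaws open and shut, and the axes are right-handed (so a half turn about y gives the same grasp; the last joint's range is limited). The gripper opens to 85 mm and grips with 20 to 120 N. Pads are 22 mm wide; open, the fingers measure 114 mm over their backs; the gripper's body (76 mm by 85 mm) begins 54 mm behind the grasp point. The pads swing forward as they close: fully open they stand 13 mm farther back than shut.
Start: joints at [-1.187, 0.13, 1.488, -0, 1.523, -0.085], TCP at [271.11, -535.263, 404.692] pointing down, gripper open.
Joint ranges: [-2.96, 2.96], [-0.89, 2.26], [0.02, 2.5], [-1.34, 4.48], [0, 2.73], [-2.66, 2.66]. Speed limits (rad/s): [2.39, 2.39, 2.79, 3.14, 3.14, 3.14].

## Interface

Orientations are given as a unit quaternion [x, y, z, w].
In Python, from plant import bot gives the robot as it stands. The module is installed in compiled form; this text tells all that it offers.
- The arm moves only by the shell command python3 -m jog 'ROWS' [OPENING]. ROWS is JSON, a list of rows, each an object with "dp": the shift along the tool's x, y, z in m, a list of three; "twist": the turn, a rotation vector about the tool's x, y, z in degrees, a list of three. In form: [{"dp": [dx, dy, dz], "twist": [ax, ay, az]}, ...]. A call has 1 to 20 rows; each row shifts and turns the commanded pose from where the row before left it, along the tool's axes as they then stand; what a row does not reach is not made up. A row lasts 1/10 s, in which the tool goes at most 50 mm and 8.59 degrees, less where a joint would pass 70% of its speed; a pose out of reach is approached as far as the arm can. A call is refused whole if a number of a shift passes 0.05 or a number of a turn 8.59, either way. A call with a gripper value outside its range is refused whole. OPENING is the opening, from -1 (shut) to 1 (fully open), set as the call begins (- or left out, the last holds). The fingers move at their own pace and stop on an object; the grip force is fixed at half the most. Time passes only in rows, so rows that do not move let the fingers close. It gives the time, the measured TCP pose, the force and the opening at its end, in the units of the state.
- bot.read_state(): the state, without advancing time (a new reading comes with each control period).
- bot.read_camera(name): name is "scene" or "top" or "wrist"; returns a dict with "image" (400x640x3 uint8, blue, green, red), "mtx" (3x3 intrinsics, pixels), "world_to_cam" (4x4, takes a point from world to camera coordinates). Camera axes: x right, y down, z forward; pixel columns grow to the right and rows downward; lengths in mm; the calibration is good to about 2 mm. The wrist camera is an equidistant fisheye: a pixel r from the principal point sees the ray r / f radians off the axis. A picture is of the moment at which its call begins. There is no depth.
- bot.finish_job(): hands the job in, once; it reports no verdict.
Trained networks look in a picture, given as the dict that the camera call returned (one of the last four; its "shot" number tells which), for a name from the list of things; names that differ only in an ending like _2 or _b are one class to them, and where a whole thing is asked for, a point or a joint stands for the part that bears it (a point fixed in the world has none). Each returns a list of dicts, best first, with "confidence" (0 to 1); they miss things now and then, are a little off and sometimes report something else, mostly with a low value. They report only what shows in the picture. A call takes as long as a camera call. They do not tell look-alikes from the thing itself.
- bot.recognise(picture, query): "point" ([x, y, z] in mm, in world coordinates, good to about 4 mm: the middle of the surface that is visible of it).
- bot.regions_of(picture, query): "region" (400x640 bool, what is visible of it).
- bot.landmark_of(picture, query): "point" ([x, y, z] in mm, in world coordinates, good to about 4 mm: a listed point, or the origin of a listed thing).
The state is a dict: "time": time; "joints": joint angles; "dq": joint speeds; "effort": joint torques, N m; "ee_pos": TCP position; "ee_rot": TCP orientation; "force": force on the tool from outside, world axes, zero at the start; "moment": the same for the moment, N m; "grip_width": finger opening in mm.
Only numpy, scipy, OpenCV 4.12 (cv2) and the standard library are available. Lean on these libraries where they do the work, as an engineer would, in place of code of your own. Each camera call takes 0.05 s, during which the arm holds its last target.

## Task

Put the lid on the spice mill: drop its two lugs through the slots in the mill's collar, press it down against the spring and twist it clockwise (seen from above) about a quarter turn until it clicks and stays locked, then let go. Feel your way and do not force it, and leave everything else on the bench where it stands.

Things in the scene. Friction and masses are not known exactly. Their poses are not given: they have to be found in the camera images.
- lid_grip (a point): Loose white plastic lid of the mill, standing on the bench, grip up. Point inside its upright bar grip, on the lid's axis, 46 mm above the lid's underside; z up the axis, x along the bar. Bar: 56 long (x), 14 thick (y), 24 to 64 mm above the underside. Below it a flange, diameter 100, 18 to 24 mm above the underside. 0.13 to 0.25 kg. Same when turned half round.
- lid: The whole lid; origin at the centre of its underside, axes as lid_grip. Below the flange a round plug, diameter 67, 18 mm deep, foot bevelled to 60. Two lugs at the plug's foot, under the ends of the bar (+x and -x): 12 wide, 6 thick (0 to 6 mm above the underside), 84 mm tip to tip.
- mill: The spice mill: round white motor housing, diameter 140 mm, fixed to the bench, with an aluminium collar, diameter 114, on top, upper face 124 mm above the bench. Origin on its axis at bench level; z up; -x is the front (black dial).
- collar_top (a point): On the mill's axis, level with the collar's upper face; axes as the mill. Mouth diameter 72 mm with two opposite slots for the lugs, each 28 degrees (18 mm) wide, out to diameter 92, 0.15 to 0.8 rad anticlockwise (seen from above) of +x and -x: how far differs each time and this frame does NOT show it. Look, or search by turning the lid lightly; the lugs drop in within 0.06 rad of the slots' middles.
- spring_rest (a point): On the mill's axis, 3 mm below the collar's upper face: top of the grey round spring plate (diameter 62) when free. Spring 800 N/m, no preload, travel 17 mm. A loose lid in the slots rests on it with its underside about 5 mm below the collar's face; a lid whose lugs missed the slots rests level with the face.
- lip_under (a point): On the mill's axis, level with the underside of the 8 mm lip, 16 mm above the groove's floor. With the lid's underside 14 mm or more below the collar's face (9 N on the spring) the lugs pass under the lip and the lid turns, only clockwise seen from above. At 18 mm (12 N) the flange meets the collar: as deep as it goes.
- catch (a point): On the mill's axis, level with the roof of the catches. They lie 80 degrees clockwise of the slots' middles (5 degrees play each way, solid stop beyond), 3.5 mm higher than the lip's underside. When the push ends there, the spring lifts the lid into them: locked both ways, its underside 10.5 mm below the collar's face, lid_grip 35.5 mm above collar_top.
- cobek: Black basalt mortar bowl, diameter 176 mm, 55 mm tall. Bystander; origin under its centre.
- pestle: Stubby black basalt pestle, 90 mm tall, diameter 48 mm, standing in the mortar. Bystander; origin under its centre.
- tumbler: Glass tumbler, diameter 68 mm, 105 mm tall. Bystander; origin under its centre.
- strainer: Red plastic strainer bowl, diameter 144 mm, 50 mm tall, with a flat handle 110 mm long. Bystander; origin under the bowl's centre, handle along +x.
- salt_pot: Small clay salt pot, diameter 44 mm, 38 mm tall, between mill and lid. Bystander; origin under its centre.
- steel_dish: Stainless steel plate, diameter 190 mm, 20 mm tall. Bystander; origin under its centre.
- spice_jar: Amber glass spice jar, diameter 56 mm, 90 mm tall. Bystander; origin under its centre.
- spoon: Wooden spoon lying flat. Bystander; its long axis is x.
Mind the look-alikes: they are no part of the job. What is shaped like the mill but blue, purple or red is not meant.

How it is judged:
By the outcome, as a careful person would: the job done as asked, in the order asked, and still so for the second after the job is handed in, with the robot touching nothing.
It also fails if it takes over 67 s, if anything falls off the work surface, if the arm or the gripper's body presses on something with over 40 N, if the wrist force passes 120 N, or if a joint passes its speed limit or range.

## Working session

There is one attempt and no reset: what is moved stays moved. The work goes in short steps, Python scripts to look and compute and a shell command to move; the robot and the scene stay as the last step left them, time stands still between calls to the robot, and variables do not carry over. Pictures are saved under pics/ and viewed, and the job is handed in when it is done.

```bash
mkdir -p pics; cat > h.py <<'E'
from plant import bot
import numpy as np, cv2
from scipy.spatial.transform import Rotation as R
def snap(n,f):
    p=bot.read_camera(n); cv2.imwrite('pics/'+f,p['image']); return p
E
python3 - <<'E'
from h import *
s=bot.read_state(); print(s, bot.grasp_offset); print(R.from_quat(s['ee_rot']).as_matrix().round(3))
for n in ['scene','top','wrist']:
    p=snap(n,n+'0.png')
    for q in ['lid','lid_grip','mill','collar_top','salt_pot','spice_jar','tumbler']:
        r=bot.landmark_of(p,q)
        print(n,q,[(np.round(x['point']).tolist(),round(x['confidence'],2)) for x in r])
    if n=='top':print(p['world_to_cam'].round(3),p['mtx'])
E
```

```text
{'time': 0.0, 'joints': array([-1.18739455e+00,  1.31172456e-01,  1.48926576e+00, -2.07907425e-05,
        1.52304149e+00, -8.53805761e-02]), 'dq': array([-0.00165032, -0.0001221 ,  0.00125472,  0.00048706, -0.00012719,
       -0.00075585]), 'effort': array([ 1.74594454e-03, -5.69387591e+01, -5.00550342e+01,  1.85681802e-04,
        1.48278050e-02, -4.76329819e-05]), 'ee_pos': array([ 271.0192907 , -535.04052066,  403.64482796]), 'ee_rot': array([-0.16433274,  0.6884299 , -0.68711252,  0.16412012]), 'force': array([-0.49583209,  0.33638147,  0.08498126]), 'moment': array([ 0.00432089, -0.0278739 , -0.0240261 ]), 'grip_width': 85.66389849095924} 154.70000000000002
[[-0.892 -0.001  0.452]
 [-0.452  0.002 -0.892]
 [-0.    -1.    -0.002]]
scene lid [([469.0, 204.0, 4.0], 0.79)]
scene lid_grip [([477.0, 202.0, 46.0], 0.71)]
scene mill [([302.0, 234.0, 1.0], 0.86), ([365.0, -304.0, -3.0], 0.82), ([683.0, -439.0, -2.0], 0.77), ([357.0, 28.0, 1.0], 0.67), ([501.0, -125.0, -1.0], 0.56), ([496.0, -127.0, 116.0], 0.3)]
scene collar_top [([678.0, -438.0, 124.0], 0.9), ([358.0, 27.0, 124.0], 0.76
[... 852 characters left out ...]
 1.0], 0.42)]
top spice_jar [([516.0, -398.0, -2.0], 0.73)]
top tumbler [([684.0, -33.0, 2.0], 0.91), ([731.0, 192.0, 1.0], 0.6), ([519.0, -396.0, -2.0], 0.59)]
[[-1.500000e-02 -1.000000e+00  1.300000e-02  8.176000e+00]
 [-9.950000e-01  1.400000e-02 -1.030000e-01  5.364730e+02]
 [ 1.030000e-01 -1.400000e-02 -9.950000e-01  1.337592e+03]
 [ 0.000000e+00  0.000000e+00  0.000000e+00  1.000000e+00]] [[418.31125417   0.         316.10599054]
 [  0.         418.31125417 199.97757635]
 [  0.           0.           1.        ]]
wrist lid []
wrist lid_grip []
wrist mill [([367.0, -301.0, -1.0], 0.67)]
wrist collar_top []
wrist salt_pot []
wrist spice_jar []
wrist tumbler [([280.0, -415.0, 0.0], 0.71)]
```

View pics/top0.png

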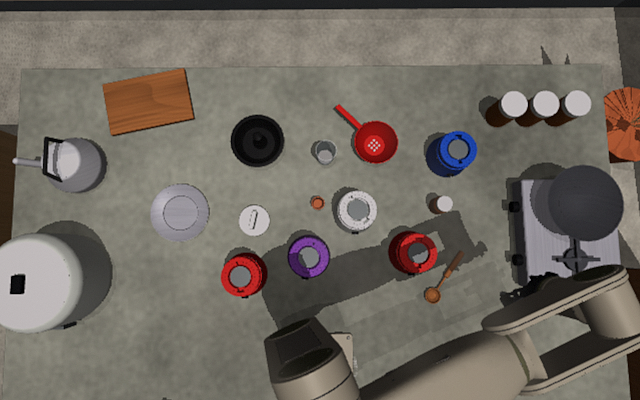

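View pics/scene0.png

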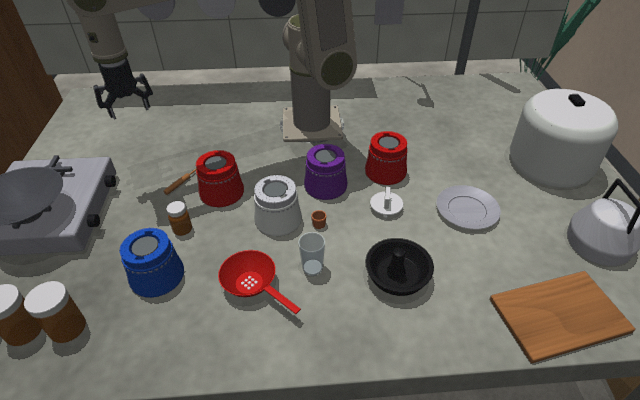

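View pics/wrist0.png

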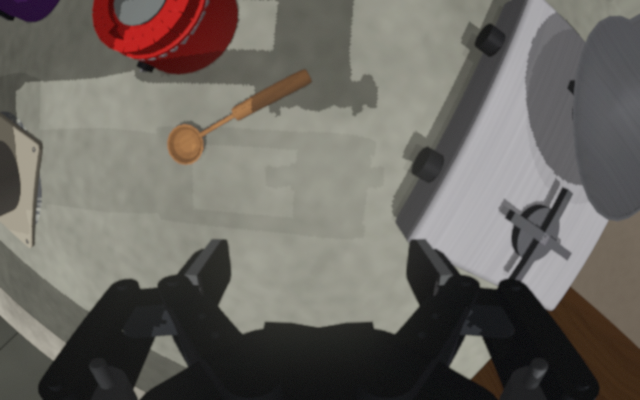

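```bash
python3 - <<'E'
import cv2,numpy as np
im=cv2.imread('pics/top0.png')
a=cv2.resize(im[100:400,200:450],None,fx=3,fy=3,interpolation=2)
c1=cv2.resize(im[175:275,310:410],(400,400),interpolation=2)
c2=cv2.resize(im[140:240,200:300],(400,400),interpolation=2)
cv2.imwrite('pics/c.png',np.hstack([c2,c1]))
E
```

```text
(no output)
```

View pics/c.png

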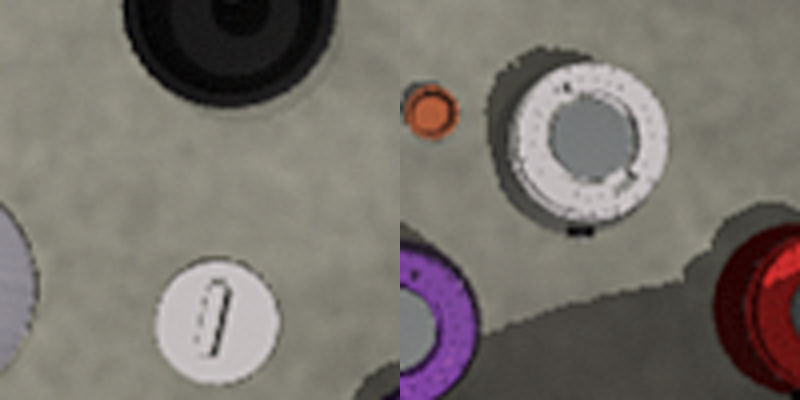

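The white mill is at about (497,-123) and the lid at (472,202), with its bar nearly along world x. Next I'll move the wrist camera over the mill to see the slots.

```bash
python3 - <<'E'
from h import *
p=bot.read_camera('wrist'); T=np.linalg.inv(p['world_to_cam']); print(T.round(3),p['mtx'])
s=bot.read_state(); M=R.from_quat(s['ee_rot']).as_matrix(); print(M.T@(T[:3,3]-s['ee_pos']))
# aim: camera over mill
c=M@(M.T@(T[:3,3]-s['ee_pos'])); print('TCP target so camera over mill',np.array([497,-123])-c[:2])
E
```

```text
[[ 4.52000e-01 -8.60000e-01 -2.38000e-01  3.31886e+02]
 [-8.92000e-01 -4.35000e-01 -1.21000e-01 -5.05121e+02]
 [ 1.00000e-03  2.67000e-01 -9.64000e-01  3.74295e+02]
 [ 0.00000e+00  0.00000e+00  0.00000e+00  1.00000e+00]] [[309.70691629   0.         318.24475829]
 [  0.         309.70691629 192.65985659]
 [  0.           0.           1.        ]]
[-67.84381412  30.3990541    0.55349251]
TCP target so camera over mill [ 436.2246747  -153.15640593]
```

```bash
python3 -m jog '[{"dp":[-0.033,0,-0.0265],"twist":[0,0,0]},{"dp":[-0.033,0,-0.0265],"twist":[0,0,0]},{"dp":[-0.033,0,-0.0265],"twist":[0,0,0]},{"dp":[-0.033,0,-0.0265],"twist":[0,0,0]},{"dp":[-0.033,0,-0.0265],"twist":[0,0,0]},{"dp":[-0.033,0,-0.0265],"twist":[0,0,0]},{"dp":[-0.033,0,-0.0265],"twist":[0,0,0]},{"dp":[-0.033,0,-0.0265],"twist":[0,0,0]},{"dp":[-0.033,0,-0.0265],"twist":[0,0,0]},{"dp":[-0.033,0,-0.0265],"twist":[0,0,0]},{"dp":[0,0,0],"twist":[0,0,0]},{"dp":[0,0,0],"twist":[0,0,0]}]'
python3 - <<'E'
from h import *
p=snap('wrist','w1.png'); import pickle; pickle.dump(p,open('w1.pkl','wb'))
for q in ['collar_top','mill','salt_pot','lid']:
    print(q,[(np.round(x['point'],1).tolist(),round(x['confidence'],2)) for x in bot.landmark_of(p,q)])
# rectified view of plane z=124 about (497,-123): 2px/mm? x up, left=+y
W=p['world_to_cam'];K=p['mtx']
def proj(P):
    c=P@W[:3,:3].T+W[:3,3]; r=np.hypot(c[...,0],c[...,1]); th=np.arctan2(r,c[...,2]); f=K[0,0]
    return K[0,2]+f*th*c[...,0]/r, K[1,2]+f*th*c[...,1]/r
v,u=np.mgrid[0:600,0:600]; s=4.
P=np.stack([497-(v-300)/s,-123-(u-300)/s,np.full(u.shape,124.)],-1)
mx,my=proj(P); cv2.imwrite('pics/r1.png',cv2.remap(p['image'],mx.astype('f'),my.astype('f'),2))
E
```

```text
time: 2.45
ee_pos: [446.0, -149.0, 404.8]
ee_rot: [0.165, -0.687, 0.688, -0.165]
force: [-0.3, -1.0, 0.2]
grip_width: 85.1
collar_top [([358.9, -304.7, 119.4], 0.97), ([497.1, -120.4, 123.7], 0.94), ([299.3, 230.2, 121.7], 0.94), ([677.1, -443.4, 123.8], 0.68), ([354.5, 30.2, 125.0], 0.55), ([528.7, -7.6, -1.3], 0.41)]
mill [([677.8, -444.1, -2.0], 0.86), ([497.1, -124.2, -0.0], 0.81), ([363.9, -301.5, 0.8], 0.72), ([355.0, 28.6, -1.0], 0.59)]
salt_pot [([526.7, -4.9, 1.3], 0.63)]
lid [([472.1, 198.4, -1.2], 0.87)]
```

View pics/w1.png

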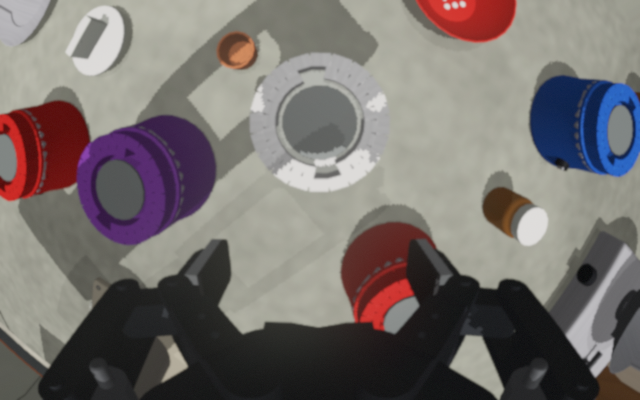

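View pics/r1.png

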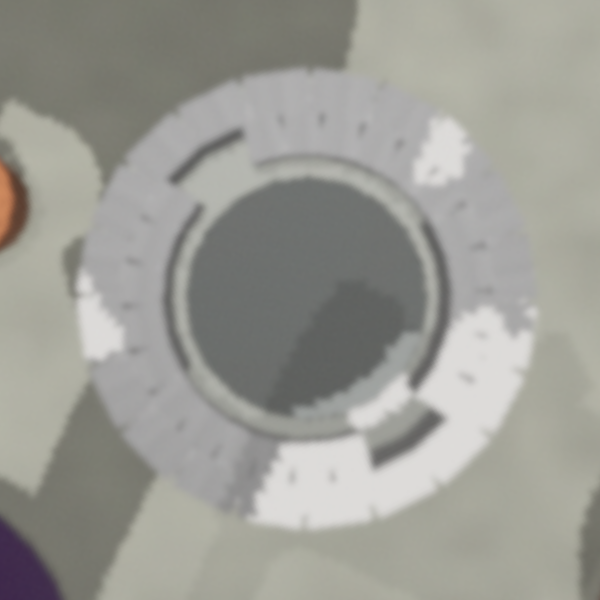

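The slots show clearly. The collar centre is at about (497.5,-125), and the slot middles sit 35.5° anticlockwise of world +x. Both slots agree on that. Next, the lid.

```bash
python3 -m jog '[{"dp":[0,0,0],"twist":[0,7,0]},{"dp":[0,0,0],"twist":[0,7,0]},{"dp":[0,0,0],"twist":[0,7,0]},{"dp":[0,0,0],"twist":[0,7,0]},{"dp":[0,0,0],"twist":[0,7,0]},{"dp":[0.0078,0,-0.0384],"twist":[0,0,0]},{"dp":[0.0078,0,-0.0384],"twist":[0,0,0]},{"dp":[0.0078,0,-0.0384],"twist":[0,0,0]},{"dp":[0.0078,0,-0.0384],"twist":[0,0,0]},{"dp":[0.0078,0,-0.0384],"twist":[0,0,0]},{"dp":[0.0078,0,-0.0384],"twist":[0,0,0]},{"dp":[0.0078,0,-0.0384],"twist":[0,0,0]},{"dp":[0.0078,0,-0.0384],"twist":[0,0,0]},{"dp":[0.0078,0,-0.0384],"twist":[0,0,0]},{"dp":[0,0,0],"twist":[0,0,0]},{"dp":[0,0,0],"twist":[0,0,0]}]'
cat >> h.py <<'E'
def proj(p,P):
    W=p['world_to_cam'];K=p['mtx']
    c=P@W[:3,:3].T+W[:3,3]; r=np.hypot(c[...,0],c[...,1]); th=np.arctan2(r,c[...,2]); f=K[0,0]
    return K[0,2]+f*th*c[...,0]/r, K[1,2]+f*th*c[...,1]/r
def rect(p,cx,cy,z,s,f):
    v,u=np.mgrid[0:600,0:600]
    P=np.stack([cx-(v-300)/s,cy-(u-300)/s,np.full(u.shape,float(z))],-1)
    mx,my=proj(p,P); cv2.imwrite('pics/'+f,cv2.remap(p['image'],mx.astype('f'),my.astype('f'),2))
E
python3 - <<'E'
from h import *
p=snap('wrist','w2.png')
for q in ['lid','lid_grip']:
    print(q,[(np.round(x['point'],1).tolist(),round(x['confidence'],2)) for x in bot.landmark_of(p,q)])
rect(p,472,202,64,5,'r2.png'); rect(p,472,202,24,5,'r2b.png')
s=bot.read_state(); print(R.from_quat(s['ee_rot']).as_matrix().round(3),s['joints'].round(2))
E
```

```text
time: 4.3
ee_pos: [425.3, 202.3, 404.5]
ee_rot: [-0.05, -0.705, 0.706, 0.05]
force: [0.3, -0.4, -1.1]
grip_width: 85.4
lid [([476.9, 198.4, 1.1], 0.57)]
lid_grip [([477.2, 202.7, 48.4], 0.91)]
[[-0.99  -0.    -0.143]
 [ 0.143 -0.    -0.99 ]
 [-0.    -1.     0.   ]] [ 0.33 -0.23  1.83 -0.    1.53  2.05]
```

View pics/r2.png

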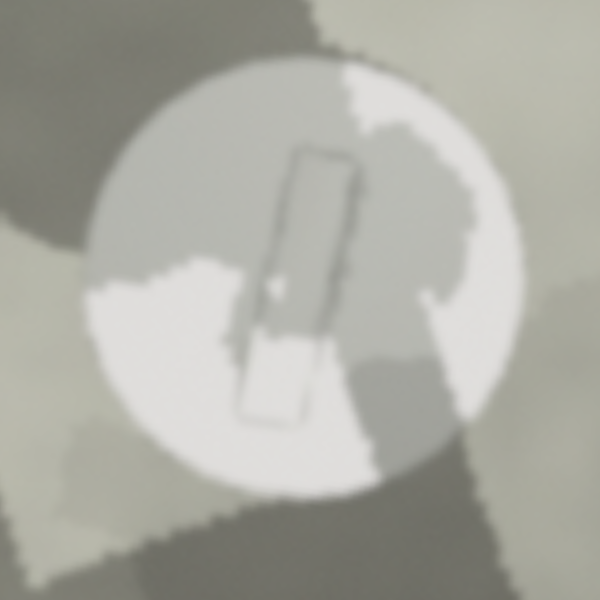

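View pics/r2b.png

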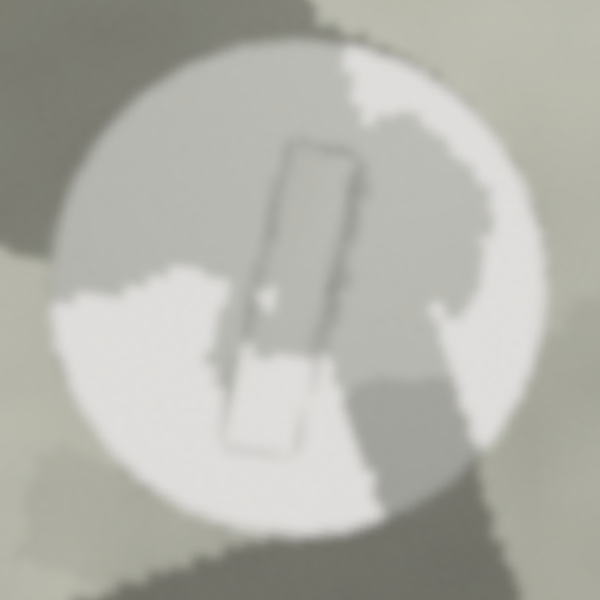

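The lid centre is at (474.6,202.2). The flange and bar top agree on that, and the bar yaw is -11.9°. I'll descend and grip it.

```bash
python3 -m jog '[{"dp":[0,0,0],"twist":[0,3.7,0]},{"dp":[-0.012,0.04,-0.0025],"twist":[0,0,0]},{"dp":[-0.012,0.04,-0.0025],"twist":[0,0,0]},{"dp":[-0.012,0.04,-0.0025],"twist":[0,0,0]},{"dp":[-0.012,0.03,-0.0025],"twist":[0,0,0]},{"dp":[0,0.02,0],"twist":[0,0,0]},{"dp":[0,0.015,0],"twist":[0,0,0]},{"dp":[0,0.01,0],"twist":[0,0,0]},{"dp":[0,0.0065,0],"twist":[0,0,0]},{"dp":[0,0,0],"twist":[0,0,0]},{"dp":[0,0,0],"twist":[0,0,0]}]'
python3 - <<'E'
from h import *
p=snap('wrist','w3.png'); snap('scene','s3.png')
E
```

```text
time: 5.55
ee_pos: [474.7, 202.4, 204.2]
ee_rot: [0.073, 0.704, -0.703, -0.072]
force: [-0.5, 0.2, 0.9]
grip_width: 85.3
```

View pics/w3.png

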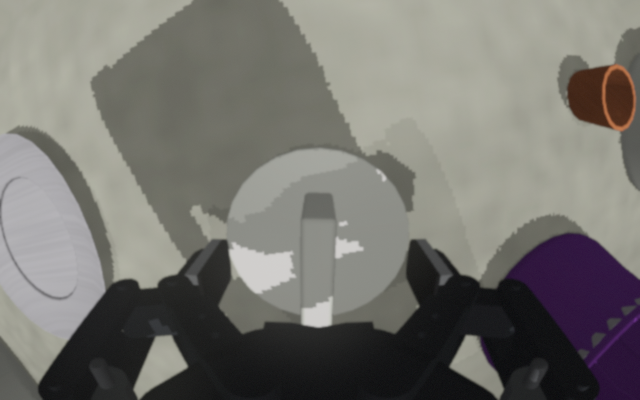

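The bar runs straight up the picture at column 319, midway between the pads. I'll close the gripper.

```bash
python3 -m jog '[{"dp":[0,0,0],"twist":[0,0,0]},{"dp":[0,0,0],"twist":[0,0,0]},{"dp":[0,0,0],"twist":[0,0,0]},{"dp":[0,0,0],"twist":[0,0,0]},{"dp":[0,0,0],"twist":[0,0,0]},{"dp":[0,0,0],"twist":[0,0,0]},{"dp":[0,0,0],"twist":[0,0,0]},{"dp":[0,0,0],"twist":[0,0,0]}]' -1
```

```text
time: 6.45
ee_pos: [474.2, 202.3, 203.2]
ee_rot: [0.073, 0.703, -0.703, -0.073]
force: [-0.4, 0.5, -0.2]
grip_width: 13.3
```

```bash
python3 -m jog '[{"dp":[0,-0.02,0],"twist":[0,0,0]},{"dp":[0,-0.04,0],"twist":[0,0,0]},{"dp":[0,-0.04,0],"twist":[0,0,0]},{"dp":[0,-0.04,0],"twist":[0,0,0]},{"dp":[0,-0.02,0],"twist":[0,0,0]},{"dp":[0,0,0],"twist":[0,0,0]}]'
python3 -m jog '[{"dp":[-0.005,0,0.0176],"twist":[0,0,0]},{"dp":[-0.009,0,0.0316],"twist":[0,0,0]},{"dp":[-0.009,0,0.0316],"twist":[0,0,0]},{"dp":[-0.009,0,0.0316],"twist":[0,0,0]},{"dp":[-0.009,0,0.0316],"twist":[0,0,0]},{"dp":[-0.009,0,0.0316],"twist":[0,0,0]},{"dp":[-0.009,0,0.0316],"twist":[0,0,0]},{"dp":[-0.009,0,0.0316],"twist":[0,0,0]},{"dp":[-0.009,0,0.0316],"twist":[0,0,0]},{"dp":[-0.009,0,0.0316],"twist":[0,0,0]},{"dp":[-0.004,0,0.0136],"twist":[0,0,0]},{"dp":[0,0,0],"twist":[0,-7.9,0]},{"dp":[0,0,0],"twist":[0,-7.9,0]},{"dp":[0,0,0],"twist":[0,-7.9,0]},{"dp":[0,0,0],"twist":[0,-7.9,0]},{"dp":[0,0,0],"twist":[0,-7.9,0]},{"dp":[0,0,0],"twist":[0,-7.9,0]},{"dp":[0,0,0],"twist":[0,0,0]},{"dp":[0,0,0],"twist":[0,0,0]},{"dp":[0,0,0],"twist":[0,0,0]}]'
python3 - <<'E'
from h import *
p=snap('wrist','w4.png'); snap('scene','s4.png')
s=bot.read_state(); M=R.from_quat(s['ee_rot']).as_matrix();print(M.round(4),np.degrees(np.arctan2(M[1,0],M[0,0])),s['joints'].round(2),s['force'],s['moment'],s['grip_width'])
rect(p,497.5,-125,124,4,'r4.png')
E
```

```text
time: 7.05
ee_pos: [475.3, 202.6, 367.2]
ee_rot: [0.075, 0.704, -0.702, -0.071]
force: [0.7, 0.2, -1.3]
grip_width: 12.9
time: 9.05
ee_pos: [497.5, -124.9, 362.5]
ee_rot: [-0.215, 0.674, -0.673, 0.215]
force: [-0.3, 0.3, -2.1]
grip_width: 13.1
[[-8.146e-01 -4.000e-04  5.801e-01]
 [-5.801e-01  2.000e-04 -8.146e-01]
 [ 2.000e-04 -1.000e+00 -4.000e-04]] -144.54551690216232 [-0.35 -0.08  1.78  0.    1.44  0.61] [-0.12340952  1.30686471 -0.97408199] [-0.00865412 -0.01153044 -0.07301826] 13.272287123541986
```

View pics/w4.png

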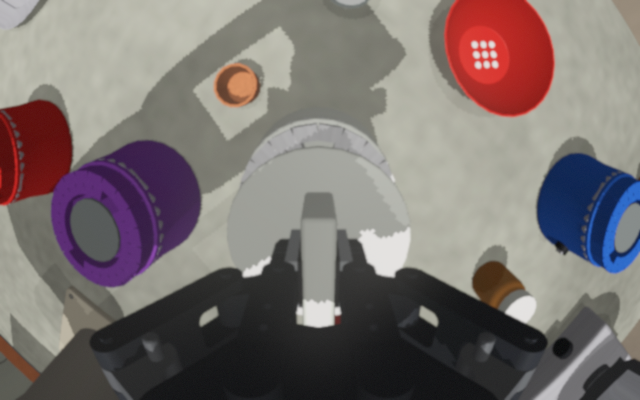

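View pics/s4.png

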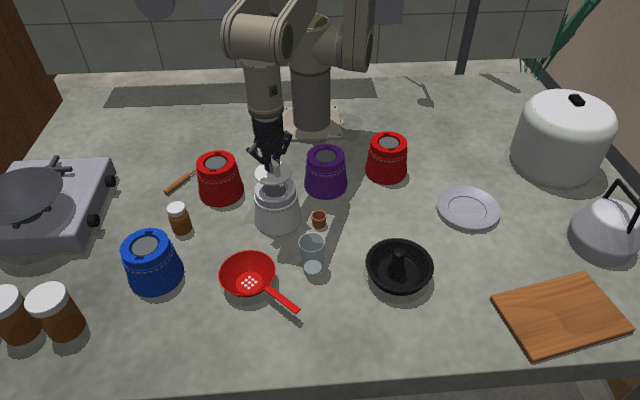

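View pics/r4.png

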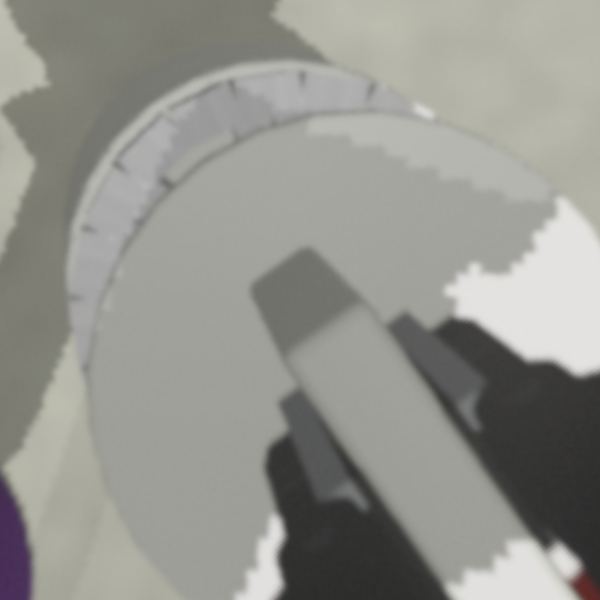

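```bash
python3 -m jog '[{"dp":[0,0.015,0],"twist":[0,0,0]},{"dp":[0,0.012,0],"twist":[0,0,0]},{"dp":[0,0.006,0],"twist":[0,0,0]},{"dp":[0,0.002,0],"twist":[0,0,0]},{"dp":[0,0.001,0],"twist":[0,0,0]},{"dp":[0,0.001,0],"twist":[0,0,0]}]'; python3 -m jog '[{"dp":[0,0.001,0],"twist":[0,0,0]},{"dp":[0,0.001,0],"twist":[0,0,0]},{"dp":[0,0,0],"twist":[0,0,0]}]';python3 -c "
from h import *
print(bot.read_state()['moment'])"
```

```text
time: 9.75
ee_pos: [497.7, -125.2, 326.5]
ee_rot: [0.216, -0.673, 0.673, -0.216]
force: [0.1, -0.9, -1.8]
grip_width: 13.3
time: 10.05
ee_pos: [497.6, -125.1, 324.3]
ee_rot: [0.216, -0.673, 0.673, -0.216]
force: [-0.4, -0.2, -1.1]
grip_width: 13.1
[ 0.00228452  0.05211018 -0.02587665]
```

No force with the underside 3 mm below the face, so the lugs are in the slots. I'll press on.

```bash
python3 -m jog '[{"dp":[0,0.002,0],"twist":[0,0,0]},{"dp":[0,0.002,0],"twist":[0,0,0]},{"dp":[0,0.001,0],"twist":[0,0,0]},{"dp":[0,0,0],"twist":[0,0,0]}]'; python3 -m jog '[{"dp":[0,0.002,0],"twist":[0,0,0]},{"dp":[0,0.002,0],"twist":[0,0,0]},{"dp":[0,0.002,0],"twist":[0,0,0]},{"dp":[0,0.0015,0],"twist":[0,0,0]},{"dp":[0,0,0],"twist":[0,0,0]},{"dp":[0,0,0],"twist":[0,0,0]}]';python3 -c "
from h import *
s=bot.read_state();print(s['moment'],s['force'],s['ee_pos'])"
```

```text
time: 10.45
ee_pos: [497.7, -125.2, 319.4]
ee_rot: [0.216, -0.673, 0.673, -0.216]
force: [1.1, 0.4, 1.9]
grip_width: 13.6
time: 11.05
ee_pos: [497.8, -125.2, 312.3]
ee_rot: [0.216, -0.673, 0.674, -0.216]
force: [0.0, 1.0, 6.9]
grip_width: 13.2
[0.09431593 0.30954533 0.02334699] [0.02164578 0.96400788 6.94289403] [ 497.77548484 -125.15163723  312.32069982]
```

```bash
python3 -m jog '[{"dp":[0,0.0015,0],"twist":[0,0,0]},{"dp":[0,0,0],"twist":[0,4,0]},{"dp":[0,0,0],"twist":[0,4,0]},{"dp":[0,0,0],"twist":[0,4,0]},{"dp":[0,0,0],"twist":[0,0,0]}]';cat > st.py <<'E'
from h import *
s=bot.read_state(); M=R.from_quat(s['ee_rot']).as_matrix()
print('M',s['moment'].round(2),'F',s['force'].round(1),'pos',s['ee_pos'].round(1),'depth',round(327.2-s['ee_pos'][2],1),'yaw',np.degrees(np.arctan2(M[1,0],M[0,0])).round(1),'q6',s['joints'][5].round(2))
E
python3 st.py
```

```text
time: 11.55
ee_pos: [498.1, -125.3, 311.3]
ee_rot: [0.143, -0.692, 0.693, -0.144]
force: [-0.0, 0.8, 7.3]
grip_width: 13.2
M [ 0.08  0.19 -0.08] F [-0.   0.8  7.3] pos [ 498.1 -125.3  311.3] depth 15.9 yaw -156.6 q6 0.82
```

It turns freely under the lip. Continuing clockwise.

```bash
python3 -m jog '[{"dp":[0,0,0],"twist":[0,5,0]},{"dp":[0,0,0],"twist":[0,5,0]},{"dp":[0,0,0],"twist":[0,5,0]},{"dp":[0,0,0],"twist":[0,5,0]},{"dp":[0,0,0],"twist":[0,5,0]},{"dp":[0,0,0],"twist":[0,0,0]}]'; python3 st.py;  python3 -m jog '[{"dp":[0,0,0],"twist":[0,5,0]},{"dp":[0,0,0],"twist":[0,5,0]},{"dp":[0,0,0],"twist":[0,5,0]},{"dp":[0,0,0],"twist":[0,5,0]},{"dp":[0,0,0],"twist":[0,5,0]},{"dp":[0,0,0],"twist":[0,5,0]},{"dp":[0,0,0],"twist":[0,0,0]}]'; python3 st.py
```

```text
time: 12.15
ee_pos: [498.1, -125.3, 311.4]
ee_rot: [-0.011, -0.707, 0.707, 0.009]
force: [0.9, -0.8, 7.6]
grip_width: 13.4
M [ 0.02  0.07 -0.08] F [ 0.9 -0.8  7.6] pos [ 498.1 -125.3  311.4] depth 15.8 yaw 178.4 q6 1.25
time: 12.85
ee_pos: [498.1, -125.3, 311.4]
ee_rot: [-0.194, -0.68, 0.68, 0.192]
force: [-1.3, -0.1, 8.9]
grip_width: 13.3
M [ 0.07  0.07 -0.12] F [-1.3 -0.1  8.9] pos [ 498.1 -125.3  311.4] depth 15.8 yaw 148.4 q6 1.78
```

```bash
python3 -m jog '[{"dp":[0,0,0],"twist":[0,4,0]},{"dp":[0,0,0],"twist":[0,4,0]},{"dp":[0,0,0],"twist":[0,3,0]},{"dp":[0,0,0],"twist":[0,2,0]},{"dp":[0,0,0],"twist":[0,0,0]}]'; python3 st.py;  python3 -m jog '[{"dp":[0,-0.002,0],"twist":[0,0,0]},{"dp":[0,-0.0015,0],"twist":[0,0,0]},{"dp":[0,-0.001,0],"twist":[0,0,0]},{"dp":[0,0,0],"twist":[0,0,0]}]'; python3 st.py
```

```text
time: 13.35
ee_pos: [498.1, -125.3, 311.3]
ee_rot: [0.269, 0.654, -0.654, -0.267]
force: [-0.2, -0.9, 8.5]
grip_width: 13.5
M [0.   0.1  0.01] F [-0.2 -0.9  8.5] pos [ 498.1 -125.3  311.3] depth 15.9 yaw 135.5 q6 2.0
time: 13.75
ee_pos: [498.1, -125.3, 315.6]
ee_rot: [0.268, 0.655, -0.655, -0.267]
force: [2.1, -0.5, 4.5]
grip_width: 13.4
M [-0.1  -0.22 -0.04] F [ 2.1 -0.5  4.5] pos [ 498.1 -125.3  315.6] depth 11.6 yaw 135.6 q6 2.0
```

```bash
python3 -m jog '[{"dp":[0,-0.001,0],"twist":[0,0,0]},{"dp":[0,0,0],"twist":[0,0,0]}]'; python3 st.py;  python3 -m jog '[{"dp":[0,-0.001,0],"twist":[0,0,0]},{"dp":[0,0,0],"twist":[0,0,0]}]'; python3 st.py
```

```text
time: 13.95
ee_pos: [498.0, -125.3, 316.4]
ee_rot: [0.268, 0.655, -0.655, -0.267]
force: [3.0, -0.7, 5.5]
grip_width: 13.4
M [-0.15 -0.46 -0.03] F [ 3.  -0.7  5.5] pos [ 498.  -125.3  316.4] depth 10.8 yaw 135.6 q6 2.0
time: 14.15
ee_pos: [497.7, -125.1, 316.7]
ee_rot: [0.268, 0.655, -0.655, -0.267]
force: [2.2, -0.6, 4.5]
grip_width: 13.1
M [-0.2  -0.43 -0.05] F [ 2.2 -0.6  4.5] pos [ 497.7 -125.1  316.7] depth 10.5 yaw 135.6 q6 2.0
```

Against the catch roof at 10.5 mm depth. I'll release and look.

```bash
python3 -m jog '[{"dp":[0,0,0],"twist":[0,0,0]},{"dp":[0,0,0],"twist":[0,0,0]},{"dp":[0,0,0],"twist":[0,0,0]},{"dp":[0,0,0],"twist":[0,0,0]},{"dp":[0,0,0],"twist":[0,0,0]},{"dp":[0,0,0],"twist":[0,0,0]}]' 0.3; python3 st.py
python3 - <<'E'
from h import *
p=snap('wrist','w5.png'); rect(p,497.5,-125,174-.5,5,'r5.png')
E
```

```text
time: 14.75
ee_pos: [497.5, -125.1, 316.6]
ee_rot: [0.267, 0.655, -0.655, -0.267]
force: [-0.2, 0.3, 0.3]
grip_width: 55.5
M [ 0.    0.03 -0.04] F [-0.2  0.3  0.3] pos [ 497.5 -125.1  316.6] depth 10.6 yaw 135.6 q6 2.0
```

View pics/w5.png

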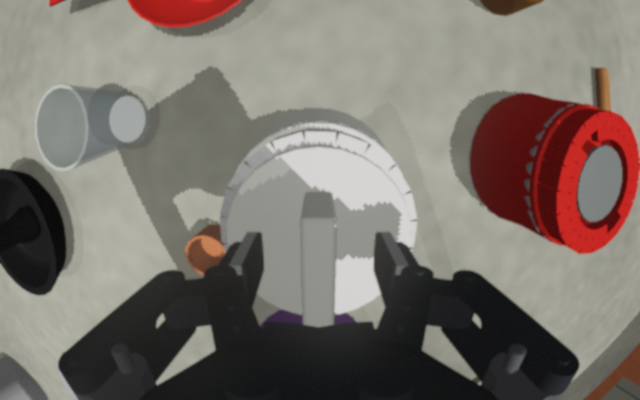

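The jaws are clear of the bar at column 319, and the lid is seated and aligned. I'll retreat upward and check.

```bash
python3 -m jog '[{"dp":[0,-0.01,0],"twist":[0,0,0]},{"dp":[0,-0.02,0],"twist":[0,0,0]},{"dp":[0,-0.03,0],"twist":[0,0,0]},{"dp":[0,-0.03,0],"twist":[0,0,0]},{"dp":[0.02,-0.02,0],"twist":[0,0,0]},{"dp":[0.03,0,0],"twist":[0,0,0]},{"dp":[0,0,0],"twist":[0,0,0]},{"dp":[0,0,0],"twist":[0,0,0]}]'; python3 st.py
python3 - <<'E'
from h import *
p=snap('wrist','w6.png'); rect(p,497.5,-125,177.5,5,'r6.png')
for n in ['wrist','scene','top']:
    if n!='wrist': p=snap(n,n+'6.png')
    for q in ['lid_grip','lid','salt_pot','tumbler']:
        print(n,q,[(np.round(x['point'],1).tolist(),round(x['confidence'],2)) for x in bot.landmark_of(p,q)])
E
```

```text
time: 15.6
ee_pos: [461.8, -89.9, 427.7]
ee_rot: [-0.268, -0.655, 0.655, 0.267]
force: [-0.4, 0.5, -1.2]
grip_width: 55.6
M [-0.04  0.01 -0.03] F [-0.4  0.5 -1.2] pos [461.8 -89.9 427.7] depth -100.5 yaw 135.6 q6 2.04
wrist lid_grip [([500.9, -123.5, 161.7], 0.86), ([685.3, -33.6, 0.5], 0.48)]
wrist lid [([495.9, -129.6, 113.7], 0.98)]
wrist salt_pot [([527.8, -5.9, -1.7], 0.66), ([685.7, -30.2, 1.8], 0.43)]
wrist tumbler [([685.6, -32.8, -0.2], 0.63)]
scene lid_grip [([498.1, -126.9, 156.9], 0.94)]
scene lid [([493.6, -126.8, 114.5], 0.9), ([496.2, -127.3, 119.4], 0.6)]
scene salt_pot [([524.6, -4.5, 2.2], 0.62)]
scene tumbler [([685.3, -33.3, 0.8], 0.82)]
top lid_grip [([281.7, -415.5, 4.1], 0.51)]
top lid []
top salt_pot [([526.9, -2.5, 3.9], 0.53)]
top tumbler [([685.8, -30.3, 4.2], 0.74)]
```

View pics/r6.png

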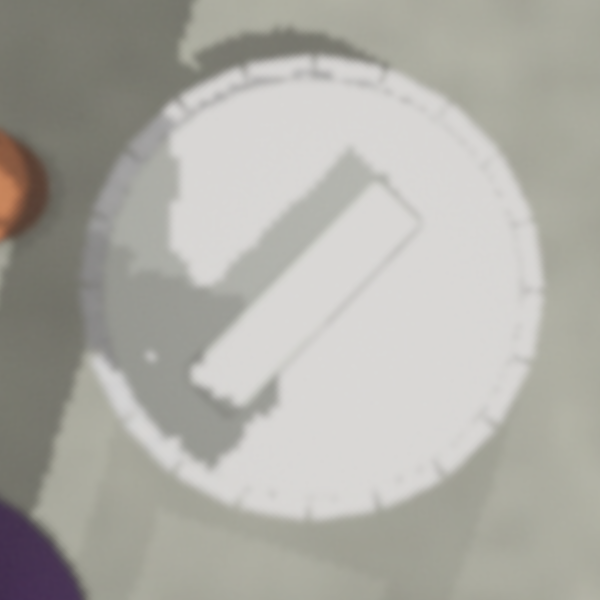

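View pics/scene6.png

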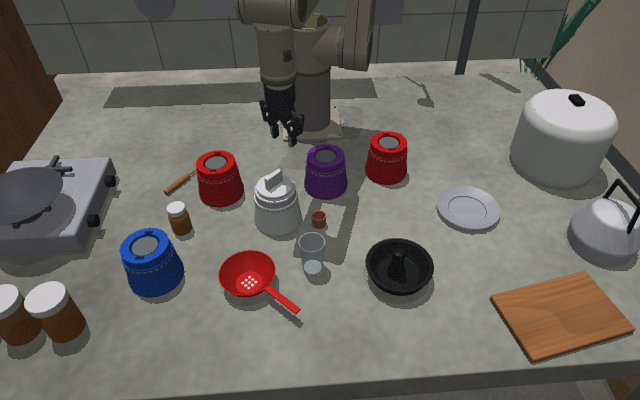

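```bash
python3 -c "
from h import *
print(bot.finish_job())"
```

```text
the job is handed in; nothing more can be done
None
```

The lid is on the white mill and locked, and I handed the job in at about 16 s on the robot's clock.

- **Fitting:** Both slots showed 35.5° anticlockwise of world +x. The lugs dropped in without measurable resistance. I pressed to about 16 mm with roughly 10 N on the spring, then turned the lid 80° clockwise with hardly any turning resistance. When I eased the push, it rose into the catches at about 10.5 mm depth.
- **Last checks:**
  - After release, the bar stood at -43.5° by the image; -44.5° is the catch middle, with 5° play each way.
  - The networks put the grip point at 157 to 162 mm; 159.5 mm is expected when locked.
  - The gripper is open and clear of the lid.
  - The salt pot and tumbler measured where they began, and the other bystanders looked unmoved in the picture.
- **Not confirmed:** I did not twist the lid back to test the lock; I judged it from the height and angle. The top camera found no lid, and its only grip-point report was a weak false one far from the mill, at about (282, -416).

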